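Change over the specimen mixer

TASK

Change over the specimen mixer: turn its hold-down collar back to the orange open marks, move the finished orange-capped jar from the mixer into the yellow tray, and stand every other sample jar from the table upright in a nest of the mixer, one per nest. Then turn the collar to the green locked marks so that its arms lie over the nests, and only then swing the red-posted start lever all the way to its stop and let it spring back. Leave the dropper bottle, bench timer and marker where they are.

Things in the scene. Friction and masses are not known exactly. Their poses are not given: they have to be found in the camera images.
- mixer: specimen mixer fixed to the table: white round deck 296 mm in diameter, top 40 mm above the table, and a white console (105 x 125 mm, also 40 mm high) on its own -y side. Origin on the deck's axis at table height, z up. Nests 105 mm from the axis at 60, 180 and 300 degrees; green deck marks at the nests are the locked marks, orange marks half-way between them the open marks.
- well_1 (a point): centre of a nest's floor, on the deck 40 mm above the table: a grey ring, 66 mm inside, 74 mm outside, 20 mm high, open at the top, that a jar stands in with about 6 mm play each side.
- well_2 (a point): centre of a nest's floor, on the deck 40 mm above the table: a grey ring, 66 mm inside, 74 mm outside, 20 mm high, open at the top, that a jar stands in with about 6 mm play each side.
- well_3 (a point): centre of a nest's floor, on the deck 40 mm above the table: a grey ring, 66 mm inside, 74 mm outside, 20 mm high, open at the top, that a jar stands in with about 6 mm play each side.
- collar_grip (a point): point on the axis of the blue hold-down collar (= the deck's axis), 116 mm above the table, at mid-height of its grip part. The collar is captive on a central post: a blue knurled round sleeve 42 mm in diameter whose free part runs from 102 to 128 mm above the table (a fixed post cap, 34 mm across, ends at 134 mm).
- collar_arm (a point): tip region of one of the collar's three equal arms, 112 mm from the axis, mid-thickness. The aluminium arms, marked with a red line, are 120 degrees apart, 16 mm wide and 8 mm thick (94 to 102 mm above the table), and reach 120 mm out from the axis, just below the grip sleeve. They clear the caps of jars standing in the nests by 4 mm.
- collar (a joint): turn of the hold-down collar in rad, counter-clockwise from above positive. Open at 0 (a stop; arms over the orange marks, half-way between the nests); locked at 1.047 (arms over the green marks and the middle of the nests); it can be turned on to a stop at 1.20. It stays where it is left (friction about 0.08 N m).
- lever_pivot (a point): point on the upright axis of the start lever, on the console, 56 mm above the table.
- lever_post (a point): centre of the start lever's red post, upright, 16 mm in diameter, from 52 to 98 mm above the table (this point at 78 mm), 80 mm from the lever's axis. The lever itself is a flat steel bar, 52 to 60 mm above the table.
- start_lever (a joint): angle of the start lever in rad, counter-clockwise from above positive. At 0 (rest) it points to the mixer's own -x; it swings away from the deck to a stop at 1.0 (full swing). Sprung: it takes about 1 N at the post to start and 4 N at the stop, and returns by itself to 0 when let go.
- tray: yellow open tray fixed to the table, 120 x 110 x 18 mm (x, y, z), walls 4 mm, floor 4 mm above the table. Origin at the centre of its underside.
- jar_1_mid (a point): finished: squat round sample jar with orange cap, stands in the nest well_2 of the mixer at the start. 58 mm in diameter, 50 mm tall; the ribbed cap (58 mm across) is the top 16 mm, the white body below it is 54 mm across. The point lies on its axis half-way up, 25 mm above its underside; z is up when it stands. Weighs about 80 g.
- jar_2_mid (a point): squat round sample jar with white cap, may be absent. 58 mm in diameter, 50 mm tall; the ribbed cap (58 mm across) is the top 16 mm, the white body below it is 54 mm across. The point lies on its axis half-way up, 25 mm above its underside; z is up when it stands. Weighs about 80 g.
- jar_3_mid (a point): squat round sample jar with blue cap, may be absent. 58 mm in diameter, 50 mm tall; the ribbed cap (58 mm across) is the top 16 mm, the white body below it is 54 mm across. The point lies on its axis half-way up, 25 mm above its underside; z is up when it stands. Weighs about 80 g.
- jar_4_mid (a point): squat round sample jar with green cap, may be absent. 58 mm in diameter, 50 mm tall; the ribbed cap (58 mm across) is the top 16 mm, the white body below it is 54 mm across. The point lies on its axis half-way up, 25 mm above its underside; z is up when it stands. Weighs about 80 g.
- jar_1: the same jar as jar_1_mid; origin at the centre of its underside
- jar_2: the same jar as jar_2_mid; origin at the centre of its underside
- jar_3: the same jar as jar_3_mid; origin at the centre of its underside
- jar_4: the same jar as jar_4_mid; origin at the centre of its underside
- dropper_bottle: bystander: brown dropper bottle, 33 mm across, 106 mm tall; origin at its underside
- bench_timer: bystander: flat bench timer 64 x 62 x 22 mm; origin at its underside
- marker_black: bystander: marker with black cap lying down, 138 mm long; origin at its underside
Not all that is in view belongs to the job. Of the things like the jar_3, leave any that is black or pink; of the rest the smaller one is meant.

How it is judged:
By the outcome, as a careful person would: the job done as asked, in the order asked, and still so for the second after the job is handed in, with the robot touching nothing.
Of jar_2, jar_3, jar_4 only 2 to 3 are there at a start; the rules pass over those that are not, and their reading is None.
At some moment in a run one of jar_2, jar_3, jar_4 may be knocked a few centimetres aside while the robot is not near it.
It also fails if it takes over 210 s, if anything falls off the work surface, if the arm or the gripper's body presses on something with over 40 N, if the wrist force passes 120 N, or if a joint passes its speed limit or range.

ROBOT

A 6-joint arm with a two-finger parallel gripper is mounted at the origin on a cart in front of the work surface, level with it; the furniture and walls round the work are solid. World frame = base frame: x ahead of the robot, y to its left, z up, the work surface at z = 0. Lengths are in m, angles in degrees, forces in N, time in s.
With the tool pointing down it reaches from about 0.325 to 0.85 m from the base axis. Payload 15.5 kg.
Tool frame: the origin (TCP) lies midway between the tips of the shut fingers; the grasp point (between the pads) lies 19 mm behind it; y points along the fingers, x is the direction in which the jaws open and shut, and the axes are right-handed (so a half turn about y gives the same grasp; the last joint's range is limited). The gripper opens to 91 mm and grips with 3 to 60 N. Pads are 32 mm wide; open, the fingers measure 118 mm over their backs; the gripper's body (76 mm by 178 mm) begins 60 mm behind the grasp point.
Start: joints at [65.346, 28.281, 77.091, -0, 74.628, -5.472], TCP at [0.205, 0.59, 0.214] pointing down, gripper open.
Joint ranges: [-166.48, 166.48], [-47.26, 123.95], [12.59, 153.08], [-70.14, 250.14], [6.76, 159.57], [-176.63, 176.63]. Speed limits (degrees/s): [108.29, 108.29, 147.25, 172.46, 172.46, 172.46].

INTERFACE

Orientations are given as a 3x3 rotation matrix whose columns are the frame's x, y, z axes.
In Python, from bench import ctrl gives the robot as it stands. The module is installed in compiled form; this text tells all that it offers. Calls block until the motion is done:
- ctrl.goto(position, orientation): joint-space move of the TCP to a pose.
- ctrl.move_l(position, vel=0.15, ori=None, contact_N=None): straight line of the TCP; ori=None keeps the orientation; vel is the mean speed in m/s. With contact_N (N) it stops when the force on the tool has changed by that much, and returns True; else False.
- ctrl.movej(angles): joint-space move.
- ctrl.command_gripper(opening): opening from 0.0 (shut) to 1.0 (fully open); the grip force is fixed at half the most; returns when the fingers have stopped.
- ctrl.sleep(seconds).
- ctrl.ik(position, orientation): joint angles nearest the present ones, or None.
- ctrl.read_camera(name): name is "side" or "top"; returns the picture (420x560x3 uint8, blue, green, red); there is no depth.
- ctrl.camera_params(name): a dict with "fx", "fy", "cx", "cy" (pixels), "pose" (4x4, takes a point from camera to world coordinates). Camera axes: x right, y up, looking along -z (the intrinsics and any distortion apply to the point x, -y, -z); pixel columns grow to the right and rows downward; lengths in m; the calibration is good to about 2 mm. A picture is of the moment at which its call begins. camera_params takes no time and is no camera call.
A pose or a line that the arm cannot do raises ctrl.MotionError and nothing moves.
- ctrl.sign_off(): hands the job in, once; it reports no verdict.
Readings, each from a call of its own:
- ctrl.current_t(): time.
- ctrl.current_q(): joint angles.
- ctrl.current_dq(): joint speeds.
- ctrl.current_effort(): joint torques, N m.
- ctrl.current_tool_pos(): TCP position.
- ctrl.current_eef_rot(): TCP orientation.
- ctrl.current_contact_force(): force on the tool from outside, world axes, zero at the start.
- ctrl.current_wrist_torque(): the same for the moment, N m.
- ctrl.current_grip_width(): opening from 0.0 (shut) to 1.0 (fully open).
Only numpy, scipy, OpenCV 4.12 (cv2) and the standard library are available. Lean on these libraries where they do the work, as an engineer would, in place of code of your own. Each camera call takes 0.05 s, during which the arm holds its last target.

## Working session

There is one attempt and no reset: what is moved stays moved. The work goes in short steps, each a Python script; the robot and the scene stay as the last script left them, time stands still between calls to the robot, and variables do not carry over. Pictures are saved under pics/ and viewed, and the job is handed in when it is done.

```bash
mkdir -p pics; ls
python3 - <<'E'
from bench import ctrl
import cv2, numpy as np
np.set_printoptions(precision=4,suppress=True)
for n in("top","side"):
    im=ctrl.read_camera(n); cv2.imwrite(f"pics/{n}0.png",im)
    p=ctrl.camera_params(n); print(n,{k:v for k,v in p.items()})
print(ctrl.current_t(),ctrl.current_tool_pos(),ctrl.current_eef_rot(),ctrl.current_grip_width())
E
```

```text
pics
top {'fx': 512.4157768647868, 'fy': 512.4157768647868, 'cx': 274.52666136458157, 'cy': 212.245362169306, 'pose': array([[ 0.0024,  0.9874, -0.1581,  0.3625],
       [-0.9998,  0.0058,  0.0208,  0.0341],
       [ 0.0214,  0.158 ,  0.9872,  1.4324],
       [ 0.    ,  0.    ,  0.    ,  1.    ]])}
side {'fx': 413.72762698630805, 'fy': 413.72762698630805, 'cx': 276.3561251504967, 'cy': 220.2062996319922, 'pose': array([[ 0.9505,  0.1322, -0.2813,  0.2046],
       [-0.3106,  0.3732, -0.8742, -1.1015],
       [-0.0106,  0.9183,  0.3958,  0.5876],
       [ 0.    ,  0.    ,  0.    ,  1.    ]])}
0.1 [0.2052 0.59   0.2134] [[ 0.3285 -0.0004 -0.9445]
 [ 0.9445 -0.001   0.3285]
 [-0.0011 -1.      0.0001]] 1.0010725898444714
```

View pics/top0.png

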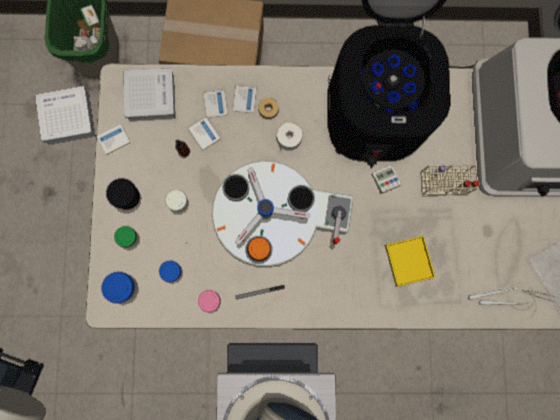

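View pics/side0.png

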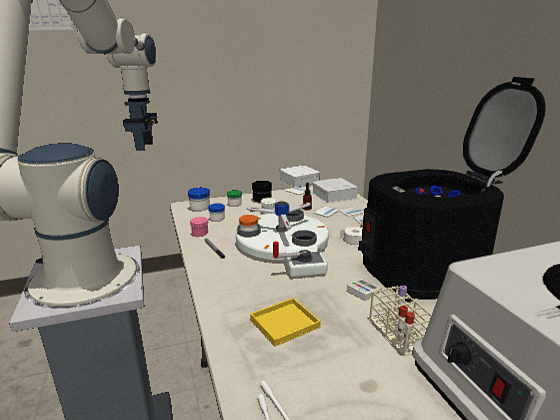

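The top view shows the deck centre near (265,210), with the orange jar at (260,248) and the lever post at (336,240). The jars are white (176,201), green (125,237) and small blue (170,271). The big blue, black and pink ones are decoys. Next I measure.

```bash
cat > h.py <<'E'
from bench import ctrl
import cv2, numpy as np
np.set_printoptions(precision=4,suppress=True)
P={n:ctrl.camera_params(n) for n in("top","side")}
def ray(n,u,v):
    p=P[n]; d=np.array([(u-p["cx"])/p["fx"],-(v-p["cy"])/p["fy"],-1.]); T=np.array(p["pose"])
    return T[:3,3],T[:3,:3]@d
def plane(n,u,v,z):
    o,d=ray(n,u,v); return o+d*(z-o[2])/d[2]
def proj(n,X):
    p=P[n];T=np.array(p["pose"]);c=T[:3,:3].T@(np.asarray(X)-T[:3,3])
    return np.array([p["cx"]+p["fx"]*c[0]/-c[2],p["cy"]-p["fy"]*c[1]/-c[2]])
def tri(pt,ps):
    (a,d),(b,e)=ray("top",*pt),ray("side",*ps)
    d=d/np.linalg.norm(d);e=e/np.linalg.norm(e)
    s=np.linalg.lstsq(np.c_[d,-e],b-a,rcond=None)[0]
    x,y=a+d*s[0],b+e*s[1]; return (x+y)/2,np.linalg.norm(x-y)
HSV={"orange":((7,150,120),(17,255,255)),"blue":((100,120,70),(125,255,255)),"green":((50,100,50),(85,255,255)),
 "red":((0,150,80),(5,255,255)),"yellow":((22,150,120),(32,255,255)),"white":((0,0,185),(179,50,255))}
def blobs(im,col,amin=8):
    h=cv2.cvtColor(im,cv2.COLOR_BGR2HSV);m=cv2.inRange(h,*map(np.array,HSV[col]))
    cs,_=cv2.findContours(m,cv2.RETR_EXTERNAL,cv2.CHAIN_APPROX_NONE)
    out=[]
    for c in cs:
        a=cv2.contourArea(c)
        if a>=amin:
            M=cv2.moments(c);out.append((M["m10"]/M["m00"],M["m01"]/M["m00"],a,cv2.minEnclosingCircle(c)))
    return out,m
def R(a):
    a=np.radians(a);return np.array([[np.cos(a),0,-np.sin(a)],[np.sin(a),0,np.cos(a)],[0,-1,0]])
def shot(n,f=None):
    im=ctrl.read_camera(n)
    if f: cv2.imwrite(f"pics/{f}.png",im)
    return im
E
python3 - <<'E'
from h import *
im=cv2.imread("pics/top0.png")
for c in HSV:
    b,_=blobs(im,c)
    for x in b:
        if x[2]<2000: print(c,np.round(x[:3],1),"r",round(x[3][1],1),"z=.05:",plane("top",x[0],x[1],.05)[:2])
cv2.imwrite("pics/c1.png",cv2.resize(im[150:280,200:365],None,fx=4.6,fy=4.6,interpolation=cv2.INTER_CUBIC))
cv2.imwrite("pics/c2.png",cv2.resize(im[160:315,95:240],None,fx=3.8,fy=3.8,interpolation=cv2.INTER_CUBIC))
E
```

```text
orange [258.7 248.1 346.5] r 11.1 z=.05: [0.4856 0.0475]
blue [117.3 287.1 714.5] r 16.0 z=.05: [0.3802 0.4218]
blue [169.6 271.  323. ] r 10.6 z=.05: [0.4233 0.285 ]
blue [265.  207.4 177.5] r 8.1 z=.05: [0.5971 0.0312]
blue [414.2 104.4  15.5] r 3.8 z=.05: [ 0.8971 -0.3918]
blue [393.2  96.5  88. ] r 6.2 z=.05: [ 0.92   -0.3325]
blue [409.3  87.8 101. ] r 6.5 z=.05: [ 0.9465 -0.3796]
blue [375.4  87.1  41.5] r 6.4 z=.05: [ 0.9477 -0.2823]
blue [409.3  70.3 114. ] r 6.6 z=.05: [ 0.9997 -0.3818]
blue [377.3  68.5 104.5] r 6.6 z=.05: [ 1.004  -0.2895]
blue [393.8  60.5 111. ] r 6.7 z=.05: [ 1.0291 -0.338 ]
green [125.  236.3 313. ] r 10.8 z=.05: [0.5158 0.4078]
green [ 71.9  36.2 444.5] r 37.2 z=.05: [1.0915 0.5869]
red [336.6 240.   14. ] r 2.7 z=.05: [ 0.5085 -0.164 ]
red [475.8 183.   12. ] r 2.2 z=.05: [ 0.6696 -0.5549]
red [467.5 182.9  15. ] r 3.0 z=.05: [ 0.6697 -0.5315]
yellow [ 410.1  260.7 1590.5] r 28.6 z=.05: [ 0.4532 -0.3625]
white [309.9 389.6  20. ] r 6.4 z=.05: [ 0.1187 -0.0878]
white [275.1 389.2 223.5] r 22.0 z=.05: [0.1199 0.0024]
white [285.6 377.4   9.5] r 2.7 z=.
[... 391 characters left out ...]
6. ] r 38.0 z=.05: [0.673  0.0058]
white [114.5 142.1 272. ] r 14.5 z=.05: [0.7784 0.4495]
white [108.5 130.9  47. ] r 13.0 z=.05: [0.8106 0.4678]
white [289.2 134.1 413. ] r 12.2 z=.05: [ 0.806  -0.0355]
white [201.8 134.2 307. ] r 15.3 z=.05: [0.8035 0.2085]
white [141.2 110.2  17. ] r 11.0 z=.05: [0.8718 0.38  ]
white [210.6 107.3 129. ] r 12.1 z=.05: [0.8823 0.1859]
white [224.2 102.8  11. ] r 11.1 z=.05: [0.8959 0.1479]
white [253.2 100.1   8.5] r 10.6 z=.05: [0.9049 0.0662]
white [239.1 102.3 121.5] r 12.5 z=.05: [0.8978 0.106 ]
white [159.1  98.3 122. ] r 14.8 z=.05: [0.9073 0.3313]
white [92.6 18.8 10.5] r 3.5 z=.05: [1.1459 0.5312]
white [85.6 11.9 11.5] r 4.0 z=.05: [1.1672 0.5528]
```

View pics/c1.png

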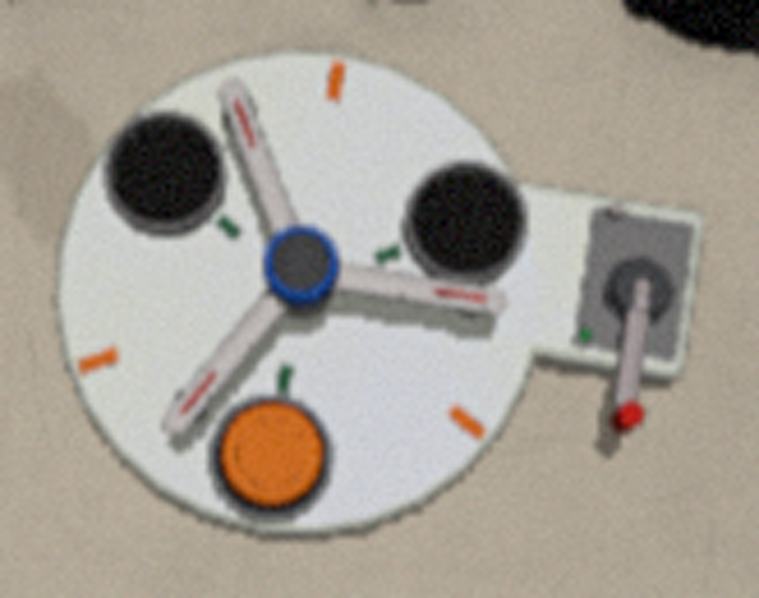

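View pics/c2.png

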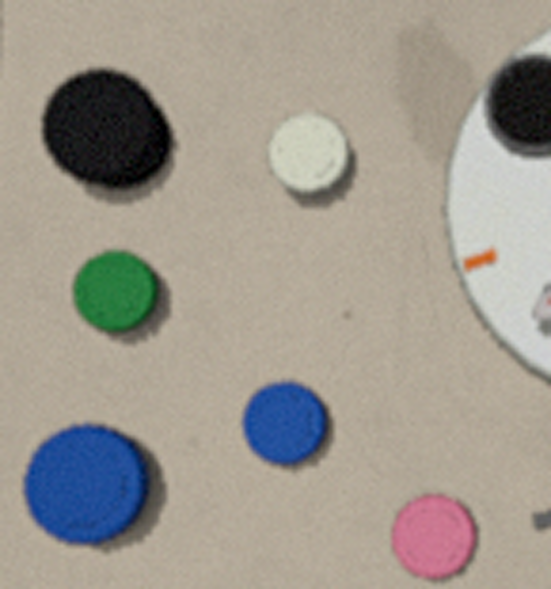

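Run:
```python
from h import *
im=cv2.imread("pics/top0.png")
HSV["orange"]=((5,120,100),(18,255,255)); HSV["cap"]=((0,0,0),(179,255,100))
b,_=blobs(im,"orange",4)
marks=[]
for x in b:
    print("or",np.round(x[:3],1))
    if x[2]<60: marks.append(plane("top",x[0],x[1],.041)[:2])
marks=np.array(marks); print("marks",marks)
# deck edge: threshold bright region around, use convex hull, fit ellipse via world plane circle
h=cv2.cvtColor(im,cv2.COLOR_BGR2HSV)
m=cv2.inRange(h,(0,0,190),(179,30,255)); m[:150]=0;m[280:]=0;m[:,:205]=0;m[:,318:]=0
cv2.imwrite("pics/m.png",m)
ys,xs=np.nonzero(m); hull=cv2.convexHull(np.c_[xs,ys].astype(np.int32))[:,0]
W=np.array([plane("top",u,v,.04)[:2] for u,v in hull])
from scipy.optimize import least_squares
f=lambda p:np.hypot(W[:,0]-p[0],W[:,1]-p[1])-p[2]
s=least_squares(f,[.58,.03,.148],loss="soft_l1",f_scale=.002);print("circle",s.x)
b,_=blobs(im,"blue");x=[q for q in b if abs(q[0]-265)<3][0]
for z in(.115,.128,.134):print("collar z",z,plane("top",*x[3][0],z)[:2],plane("top",x[0],x[1],z)[:2], x[3])
c=s.x[:2]
for k in marks: d=k-c;print("mark r",np.hypot(*d),"ang",np.degrees(np.arctan2(d[1],d[0]))%360)
print("mean marks",marks.mean(0))
o=[q for q in blobs(im,"orange")[0] if q[2]>100][0];X=plane("top",*o[3][0],.09)[:2];d=X-c
print("jar1",X,np.hypot(*d),np.degrees(np.arctan2(d[1],d[0])))
r=[q for q in blobs(im,"red")[0] if abs(q[0]-336)<4][0];print("post",plane("top",r[0],r[1],.095))
im2=cv2.imread("pics/side0.png")
for col in("orange","blue","green","red","yellow"):
    for q in blobs(im2,col,6)[0]:
        if q[2]<3000:print(col,np.round(q[:3],1),q[3])
```

```text
or [300.9 241.2  12. ]
or [258.6 248.  364. ]
or [220.8 227.9  11. ]
or [272.5 167.    9. ]
or [90.2 12.4  4. ]
marks [[ 0.5056 -0.0674]
 [ 0.5411  0.1515]
 [ 0.7131  0.0108]
 [ 1.1711  0.5425]]
circle [0.5863 0.0308 0.1427]
collar z 0.115 [0.5859 0.0316] [0.5861 0.0313] ((264.875, 207.5), 8.125100135803223)
collar z 0.128 [0.5837 0.0316] [0.5839 0.0314] ((264.875, 207.5), 8.125100135803223)
collar z 0.134 [0.5826 0.0316] [0.5829 0.0314] ((264.875, 207.5), 8.125100135803223)
mark r 0.12711912596664618 ang 230.5710544702557
mark r 0.12890069212822222 ang 110.52108532151313
mark r 0.12835780172503652 ang 351.03825242800394
mark r 0.7770464894829808 ang 41.19008797612112
mean marks [0.7327 0.1593]
jar1 [0.4821 0.0474] 0.10554743585347763 170.91716613369445
post [ 0.5038 -0.1575  0.095 ]
orange [266.3 246.3   6.5] ((266.5, 246.5), 2.12142014503479)
orange [248.4 219.9 155. ] ((249.5, 220.0), 10.688879013061523)
blue [281.5 209.2 116. ] ((281.5, 208.5), 7.905794143676758)
blue [216.  207.4 101. ] ((216.0, 206.5), 8.01570987701416)
blue [453.7 192.9  47.5] ((453.5, 193.5), 6.041623115539551)
blue [416.5 189.9  11.5] ((418.5, 190.5), 3.8079864978790283)
blue [198.5 192.8 187. ] ((198.5, 192.5), 10.79361629486084)
blue [435.5 189.7  78. ] ((435.5, 190.0), 6.265082359313965)
green [233.9 193.6  79.5] ((233.92857360839844, 193.5), 7.089180946350098)
red [498.2 388.   98. ] ((499.0, 387.5), 9.552586555480957)
red [406.6 314.4 122. ] ((406.5, 314.5), 10.12432861328125)
red [275.3 249.3  47. ] ((275.0, 249.39999389648438), 7.6656012535095215)
red [420.8 190.2   7.5] ((420.8333435058594, 190.0), 2.1667563915252686)
yellow [ 285.   320.6 1846.5] ((284.85980224609375, 318.22662353515625), 35.249568939208984)
```

Run:
```python
from h import *
im2=cv2.imread("pics/side0.png");cv2.imwrite("pics/c3.png",cv2.resize(im2[175:345,170:340],None,fx=3.5,fy=3.5,interpolation=cv2.INTER_CUBIC))
```

```text
(no output)
```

View pics/c3.png

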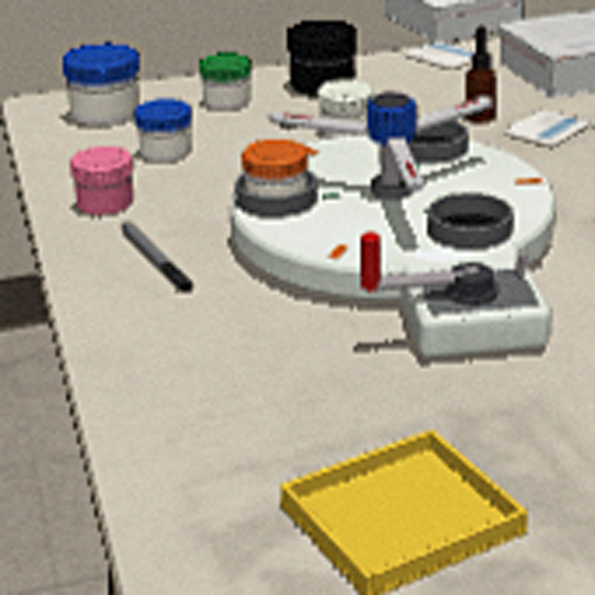

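```bash
cat >> h.py <<'E'
C=np.array([.5860,.0314]);TH=-9.2
def pol(r,deg,c=C): a=np.radians(deg+TH);return c+r*np.array([np.cos(a),np.sin(a)])
def mix(xy):
    d=np.asarray(xy)[:2]-C;return np.hypot(*d),(np.degrees(np.arctan2(d[1],d[0]))-TH)%360
E
python3 - <<'E'
from h import *
for u,v in((250.7,169.1),(308.7,215.7),(237.4,243.0)):print("arm",mix(plane("top",u,v,.102)))
print("post",tri((336.6,240),(275.3,245)),"expected nests",[pol(.105,a) for a in(60,180,300)])
im=cv2.imread("pics/top0.png");_,m=blobs(im,"yellow")
c=max(cv2.findContours(m,0,1)[0],key=cv2.contourArea);bx=cv2.boxPoints(cv2.minAreaRect(c))
W=np.array([plane("top",*p,.015)[:2] for p in bx]);print("tray",W.mean(0),W,[np.linalg.norm(W[i]-W[i-1]) for i in range(4)])
q=ctrl.current_q()
for a in range(-180,180,30):
    r=ctrl.ik([*C,.107],R(a)); print(a,None if r is None else np.round(r,1))
E
```

```text
arm (np.float64(0.11233660556418563), np.float64(29.209494773497887))
arm (np.float64(0.11683552294543703), np.float64(269.7856349868735))
arm (np.float64(0.11626155970206678), np.float64(151.5160428428512))
post (array([ 0.5044, -0.1583,  0.0889]), np.float64(0.00011421240252549266)) expected nests [array([0.6524, 0.1128]), array([0.4824, 0.0482]), array([ 0.6233, -0.0668])]
tray [ 0.4559 -0.3727] [[ 0.4999 -0.3057]
 [ 0.5291 -0.4121]
 [ 0.4115 -0.439 ]
 [ 0.3833 -0.3338]] [np.float64(0.11996151784712099), np.float64(0.1103248137674521), np.float64(0.12057792998314215), np.float64(0.10892358167905726)]
-180 None
-150 [ -2.8  32.2  89.4  -0.   58.4 147.2]
-120 [ -2.8  32.2  89.4  -0.   58.4 117.2]
-90 [-2.8 32.2 89.4 -0.  58.4 87.2]
-60 [-2.8 32.2 89.4  0.  58.4 57.2]
-30 [-2.8 32.2 89.4 -0.  58.4 27.2]
0 [-2.8 32.2 89.4 -0.  58.4 -2.8]
30 [ -2.8  32.2  89.4  -0.   58.4 -32.8]
60 [ -2.8  32.2  89.4   0.   58.4 -62.8]
90 [ -2.8  32.2  89.4  -0.   58.4 -92.8]
120 [  -2.8   32.2   89.4   -0.    58.4 -122.8]
150 [  -2.8   32.2   89.4   -0.    58.4 -152.8]
```

```bash
cat > s1.py <<'E'
from h import *
ctrl.move_l([.205,.59,.26])
ctrl.goto([*C,.22],R(30))
ctrl.move_l([*C,.107],vel=.1,contact_N=8)
print(ctrl.current_tool_pos(),ctrl.current_contact_force())
ctrl.command_gripper(0.0)
print("grip mm",ctrl.current_grip_width()*91,ctrl.current_contact_force(),ctrl.current_wrist_torque())
q=np.array(ctrl.current_q())
for k in range(1,7):
    q[5]+=5; ctrl.movej(list(q)); print(k,ctrl.current_wrist_torque(),ctrl.current_contact_force(),ctrl.current_tool_pos())
    if abs(ctrl.current_wrist_torque()[2])>.35:break
print(ctrl.current_t())
E
python3 s1.py
```

```text
[0.5864 0.0314 0.1076] [-0.299  -0.5894  0.6966]
grip mm 41.204445215487965 [-1.1312 -2.3071  3.2055] [-0.3571  0.342   0.0017]
1 [-0.3571  0.4298 -0.0508] [-2.4754 -1.3072  1.4141] [0.5856 0.0312 0.107 ]
2 [-0.6161  0.6989 -0.0597] [-2.6608 -3.2947  2.3605] [0.5855 0.0312 0.1069]
3 [-0.6865  0.8331 -0.0927] [-4.7906 -3.4739  4.1395] [0.5854 0.0311 0.107 ]
4 [-0.7726  0.9745 -0.0682] [-4.5677 -3.9473  5.3655] [0.5852 0.0311 0.107 ]
5 [-0.8047  1.1269 -0.0669] [-6.6411 -4.3717  5.5955] [0.5851 0.0311 0.107 ]
6 [-0.8702  1.2604 -0.0992] [-7.7748 -3.6281  6.3453] [0.585  0.0311 0.1069]
6.5667
```

```bash
cat > s2.py <<'E'
from h import *
q=np.array(ctrl.current_q())
for k in range(1,6):
    q[5]+=1; ctrl.movej(list(q)); t=ctrl.current_wrist_torque(); print(k,t)
    if abs(t[2])>.25:break
ctrl.command_gripper(1.0)
ctrl.move_l([*C,.25])
ctrl.goto([.35,.3,.35],R(0))
shot("top","top1")
im=cv2.imread("pics/top1.png");cv2.imwrite("pics/c4.png",cv2.resize(im[150:280,200:365],None,fx=4.6,fy=4.6,interpolation=cv2.INTER_CUBIC))
E
python3 s2.py
```

```text
1 [-0.489   0.5253  0.4426]
```

View pics/c4.png

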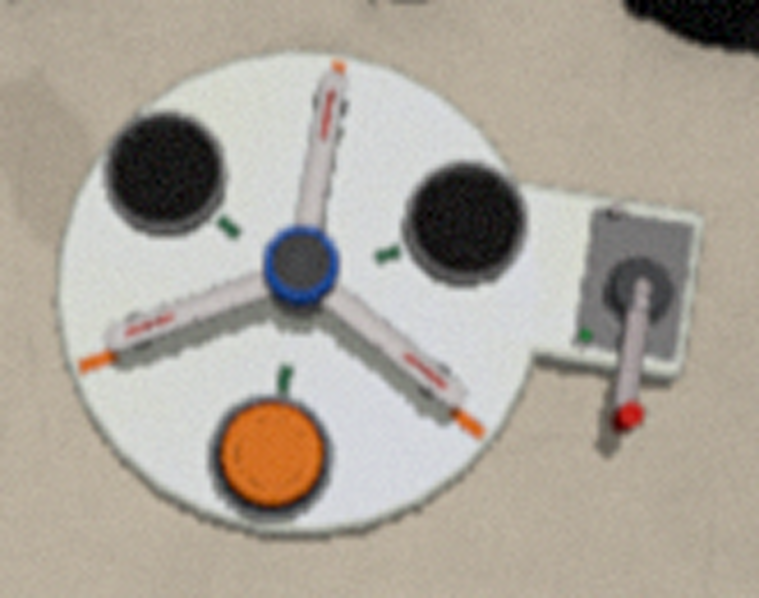

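View pics/top1.png

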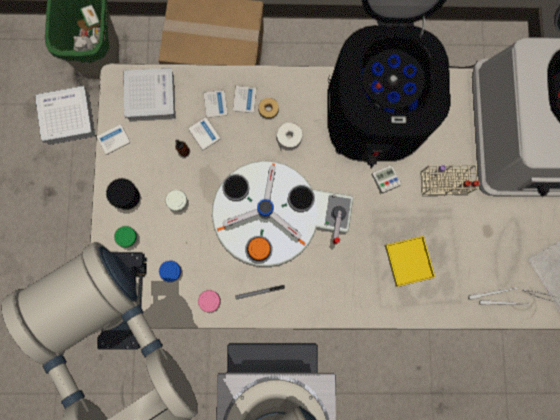

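```bash
cat >> h.py <<'E'
ZT=.25
def up(z=ZT):
    p=np.array(ctrl.current_tool_pos());ctrl.move_l([p[0],p[1],z],vel=.2)
def pick(xy,a,zb):
    up();ctrl.goto([*xy,ZT],R(a));ctrl.move_l([*xy,zb+.06],vel=.2)
    c=ctrl.move_l([*xy,zb+.026],vel=.08,contact_N=10)
    ctrl.command_gripper(0.0);w=ctrl.current_grip_width()*91
    print("pick contact",c,"grip mm",w,"pos",ctrl.current_tool_pos(),"F",ctrl.current_contact_force())
    if abs(w-58)>4: raise SystemExit("bad grip")
    up();print("held mm",ctrl.current_grip_width()*91)
def place(xy,a,zb):
    ctrl.goto([*xy,ZT],R(a));ctrl.move_l([*xy,zb+.07],vel=.2)
    c=ctrl.move_l([*xy,zb+.0265],vel=.05,contact_N=8)
    print("place contact",c,"pos",ctrl.current_tool_pos(),"F",ctrl.current_contact_force())
    if ctrl.current_tool_pos()[2]>zb+.034: raise SystemExit("stopped high")
    ctrl.command_gripper(.85)
    up();print("t",ctrl.current_t())
E
python3 - <<'E'
from h import *
pick([.482,.0474],80.8,.04)
place([.4559,-.3727],105,.004)
ctrl.goto([.35,-.2,.35],R(0))
im=shot("top","top2");shot("side","side2")
E
```

```text
pick contact False grip mm 56.587567737742305 pos [0.4821 0.0474 0.0661] F [-0.4166  0.4018  3.9286]
held mm 56.844046575156035
place contact True pos [ 0.4555 -0.3724  0.0301] F [-0.6528  0.4935  8.5371]
t 21.0917
```

View pics/top2.png

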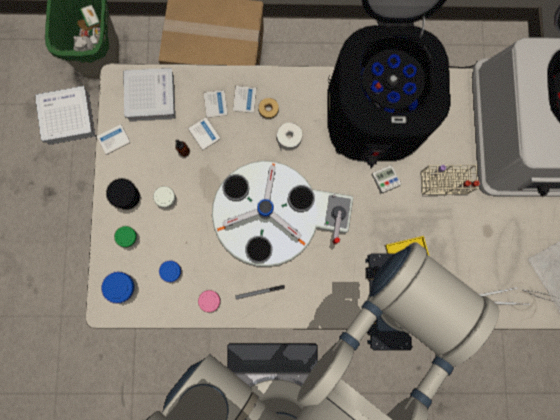

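View pics/side2.png

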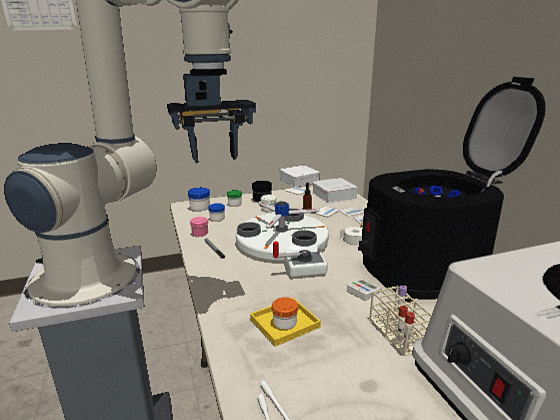

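White was knocked from (176,201) to (165,197), and the orange jar stands in the tray. I re-measure the jars, then move white.

```bash
cat >> h.py <<'E'
def jar(im,col,zt=.05,region=(100,150,205,300)):
    HS={**HSV,"white":((20,0,150),(60,70,255))}
    h=cv2.cvtColor(im,cv2.COLOR_BGR2HSV);m=cv2.inRange(h,*map(np.array,HS[col]))
    m=cv2.morphologyEx(m,cv2.MORPH_OPEN,np.ones((3,3)))
    out=[]
    for c in cv2.findContours(m,0,1)[0]:
        (u,v),r=cv2.minEnclosingCircle(c);a=cv2.contourArea(c)
        if 8.5<r<12.5 and a>.7*np.pi*r*r and region[0]<u<region[2] and region[1]<v<region[3]: out.append((u,v,r,plane("top",u,v,zt)[:2]))
    return out
E
python3 - <<'E'
from h import *
im=cv2.imread("pics/top2.png")
for c in("white","blue","green"):print(c,jar(im,c))
im=cv2.imread("pics/top0.png")
for c in("white",):print(c,jar(im,c))
h=cv2.cvtColor(cv2.imread("pics/top2.png"),cv2.COLOR_BGR2HSV);print(h[190:206:3,156:176:4].tolist())
ims=cv2.imread("pics/side2.png");cv2.imwrite("pics/c5.png",cv2.resize(ims[175:345,170:340],None,fx=3.5,fy=3.5,interpolation=cv2.INTER_CUBIC))
E
```

```text
white [(162.63043212890625, 195.1521759033203, 11.683748245239258, array([0.6294, 0.3111]))]
blue [(169.69444274902344, 271.0, 10.563878059387207, array([0.4233, 0.2848]))]
green [(125.0, 236.44444274902344, 10.57668685913086, array([0.5155, 0.4079]))]
white [(175.57627868652344, 199.16949462890625, 11.635290145874023, array([0.6185, 0.2755]))]
[[[23, 22, 197], [30, 22, 213], [36, 23, 214], [33, 23, 212], [26, 25, 174]], [[25, 21, 216], [27, 25, 212], [28, 21, 215], [29, 24, 213], [34, 18, 212]], [[35, 23, 198], [33, 23, 213], [32, 22, 213], [33, 26, 214], [35, 25, 221]], [[30, 23, 210], [33, 22, 216], [33, 22, 216], [36, 25, 216], [35, 22, 211]], [[28, 21, 205], [33, 24, 212], [30, 24, 199], [33, 23, 215], [30, 22, 127]], [[19, 37, 174], [32, 18, 184], [35, 21, 206], [32, 21, 157], [17, 26, 87]]]
```

View pics/c5.png

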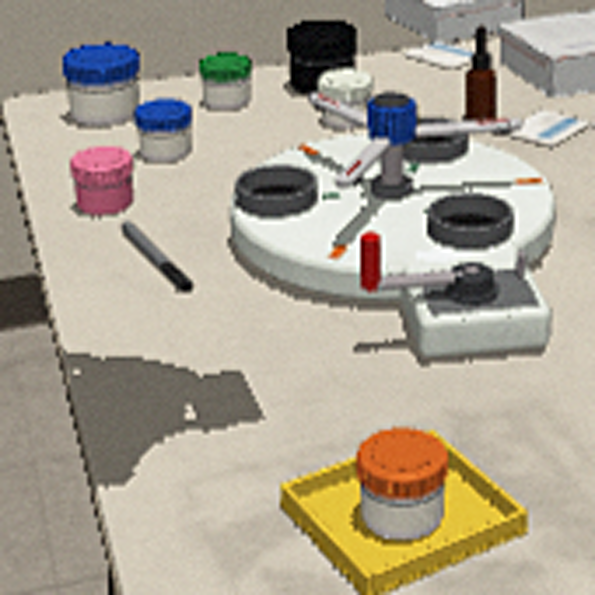

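Run:
```python
from h import *
im=cv2.imread("pics/top2.png")
b=[q for q in blobs(im,"white")[0] if abs(q[0]-165)<8 and abs(q[1]-197)<8 and q[2]>150][0];print(b)
W=plane("top",b[0],b[1],.05)[:2];print(W)
pick(W,0,0)
place(pol(.105,60),140.8-180,.04)
ctrl.goto([.35,-.2,.35],R(0))
im=shot("top","top3")
for c in("blue","green"):print(c,jar(im,c))
cv2.imwrite("pics/c6.png",cv2.resize(im[150:310,95:345],None,fx=3,fy=3,interpolation=cv2.INTER_CUBIC))
```

```text
Traceback (most recent call last):
IndexError: list index out of range
```

Run:
```python
from h import *
im=cv2.imread("pics/top2.png")
print([q for q in blobs(im,"white",3)[0] if abs(q[0]-165)<15 and abs(q[1]-197)<15])
h=cv2.cvtColor(im,cv2.COLOR_BGR2HSV);m=cv2.inRange(h,(0,0,185),(179,35,255))[175:220,140:190]
m=cv2.morphologyEx(m,cv2.MORPH_OPEN,np.ones((3,3)))
M=cv2.moments(m,True);print(M["m10"]/M["m00"]+140,M["m01"]/M["m00"]+175,M["m00"])
cv2.imwrite("pics/c6a.png",np.hstack([cv2.resize(im[175:220,140:190],None,fx=8,fy=8),cv2.cvtColor(cv2.resize(m,None,fx=8,fy=8),8)]))
```

```text
[]
163.3054662379421 195.7138263665595 311.0
```

View pics/c6a.png

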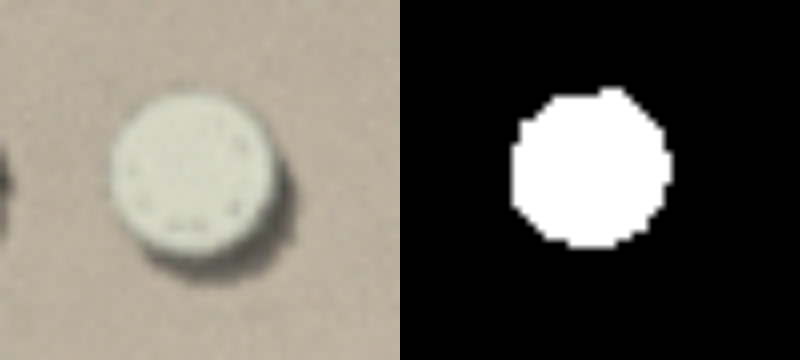

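Run:
```python
from h import *
W=plane("top",163.6,196.0,.05)[:2];print(W)
pick(W,0,0)
place(pol(.105,60),140.8-180,.04)
ctrl.goto([.35,-.2,.35],R(0))
im=shot("top","top3")
for c in("blue","green"):print(c,jar(im,c))
cv2.imwrite("pics/c6.png",cv2.resize(im[150:310,95:345],None,fx=3,fy=3,interpolation=cv2.INTER_CUBIC))
```

```text
[0.6271 0.3084]
pick contact False grip mm 56.378937988776734 pos [0.6272 0.3085 0.0264] F [-1.1048  1.1395  4.3488]
held mm 56.44878639629487
place contact True pos [0.6518 0.1127 0.0664] F [-1.8396 -0.4231  8.3326]
t 33.1833
blue [(169.65789794921875, 271.0, 10.533811569213867, array([0.4233, 0.2849]))]
green [(125.0, 236.5, 10.594910621643066, array([0.5153, 0.4079]))]
```

View pics/c6.png

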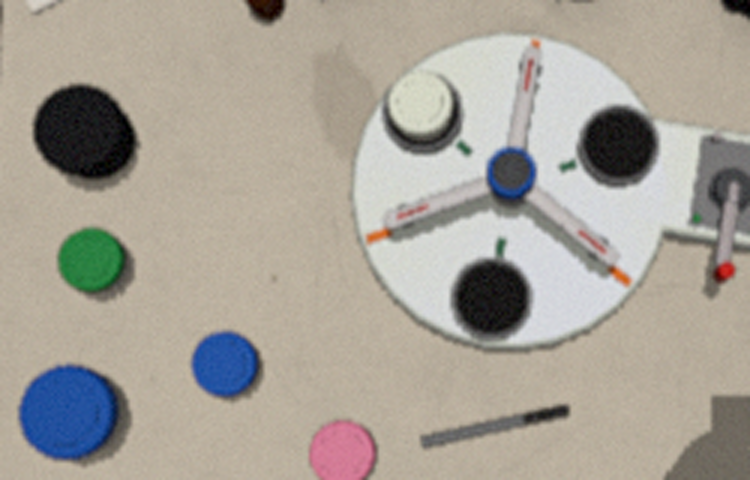

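Run:
```python
from h import *
pick([.4233,.2849],-39,0)
place(pol(.105,180),80.8,.04)
ctrl.goto([.35,-.2,.35],R(0))
im=shot("top","top4")
j=jar(im,"green");print(j)
assert len(j)==1 and abs(j[0][3]-[.5155,.4079]).max()<.004
pick(j[0][3],90,0)
place(pol(.105,300),20.8,.04)
ctrl.goto([.35,-.2,.35],R(0))
im=shot("top","top5");s=shot("side","side5")
cv2.imwrite("pics/c7.png",cv2.resize(im[150:310,95:345],None,fx=3,fy=3,interpolation=cv2.INTER_CUBIC))
cv2.imwrite("pics/c8.png",cv2.resize(s[175:345,170:370],None,fx=3.5,fy=3.5,interpolation=cv2.INTER_CUBIC))
```

```text
pick contact False grip mm 56.86195824931684 pos [0.4235 0.285  0.0263] F [-0.8907 -0.5399  6.3954]
held mm 57.055342673826274
place contact True pos [0.4819 0.0482 0.0663] F [-0.0415 -0.9777  8.3259]
t 46.275
[(125.0, 236.1999969482422, 10.49962329864502, array([0.5161, 0.408 ]))]
pick contact False grip mm 56.565355226597134 pos [0.5164 0.4082 0.0264] F [-0.0295  1.0067  3.6997]
held mm 57.25032750263769
place contact True pos [ 0.6227 -0.0666  0.0664] F [-0.8787 -0.6895  7.9421]
t 58.8167
```

View pics/c7.png

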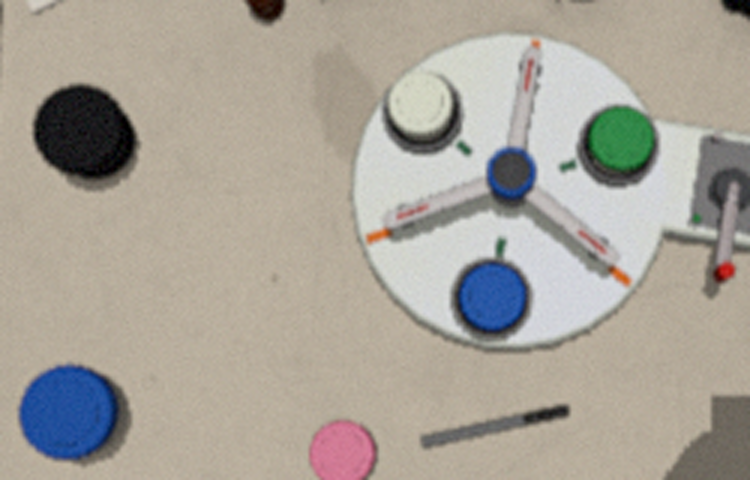

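View pics/c8.png

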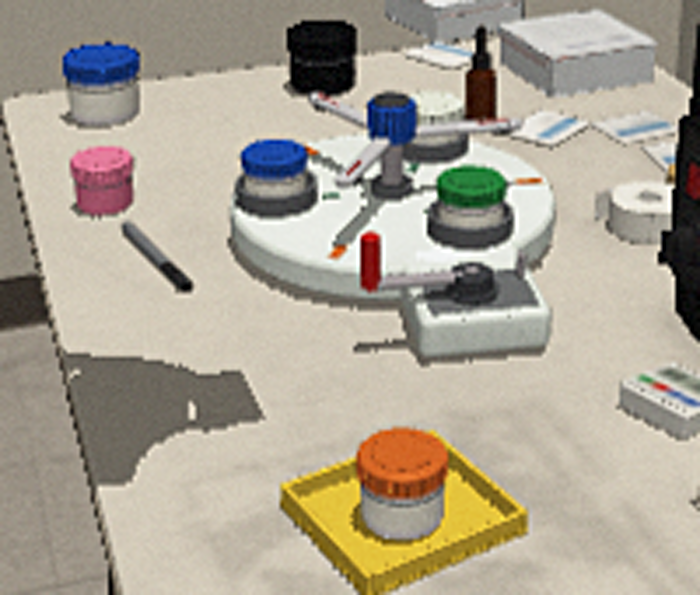

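Run:
```python
from h import *
c=[.5858,.0313]
up();ctrl.goto([*c,.22],R(0));ctrl.move_l([*c,.107],vel=.1,contact_N=8)
ctrl.command_gripper(0.0);print("grip",ctrl.current_grip_width()*91)
q=np.array(ctrl.current_q())
for k in range(6):
    q[5]-=10; ctrl.movej(list(q)); print(ctrl.current_wrist_torque(),ctrl.current_contact_force())
x=np.array(ctrl.current_eef_rot())[:,0];print("jaw",np.degrees(np.arctan2(x[1],x[0])))
ctrl.command_gripper(1.0);up()
ctrl.goto([.35,-.2,.35],R(0))
im=shot("top","top6");s=shot("side","side6")
cv2.imwrite("pics/c9.png",cv2.resize(im[150:280,200:365],None,fx=4.6,fy=4.6,interpolation=cv2.INTER_CUBIC))
```

```text
grip 41.277869718451456
[-0.0394  0.0252  0.0193] [ 0.8298 -0.8504  0.612 ]
[ 0.0767 -0.5592  0.1039] [ 3.4342  2.3616 -1.8194]
[ 0.2601 -0.785   0.0992] [ 5.5016  2.0955 -3.6712]
[ 0.3884 -1.0255  0.063 ] [ 6.3116  3.549  -3.6871]
[ 0.6972 -1.2078  0.092 ] [ 7.6806  5.0818 -5.7229]
[ 1.0078 -1.3792  0.0386] [ 7.2872  7.9081 -5.5135]
jaw 59.68775380126374
```

View pics/c9.png

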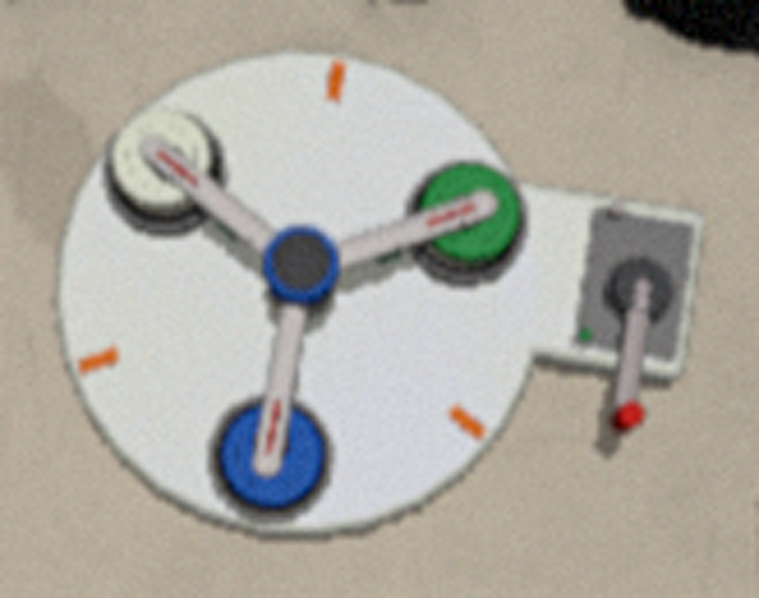

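Run:
```python
from h import *
for n in("top1","top6"):
    im=cv2.imread(f"pics/{n}.png");h=cv2.cvtColor(im,cv2.COLOR_BGR2HSV)
    m=cv2.inRange(h,(0,45,100),(8,255,255))|cv2.inRange(h,(170,45,100),(179,255,255))
    m[:,:205]=0;m[:,318:]=0;m[:160]=0;m[275:]=0
    for c in cv2.findContours(m,0,1)[0]:
        if len(c)<3: continue
        u,v=c[:,0].mean(0);r,a=mix(plane("top",u,v,.102));
        if .05<r<.125:print(n,round(u,1),round(v,1),r,a)
```

```text
top1 259.0 237.0 0.07752691201049008 178.0210280064859
top1 292.0 230.3 0.09178504633559692 240.04093389155662
top1 232.2 220.1 0.09117121629383633 119.68402069074834
top1 270.8 174.3 0.09310128754319234 359.8562969433198
top6 259.0 242.3 0.0910734292841691 179.69193172848367
top6 297.5 196.2 0.09203789823822008 300.0643403275236
top6 238.0 185.9 0.09309678760674418 59.4607978679913
```

Collar: 0° open and 59.9° locked, measured from the red lines. Every arm lies over a jar. Next is the lever.

```bash
cat > lev.py <<'E'
from h import *
post=np.array([.504,-.158])
u=lambda d:np.array([np.cos(np.radians(d+TH)),np.sin(np.radians(d+TH))])
piv=post-.08*u(180)
print("pivot est",piv,"pivot seen",plane("top",338.7,213.0,.065)[:2])
def pose(phi,d):
    xy=piv+.08*u(180+phi)-d*u(270+phi); return [*xy,.068],R(80.8+phi)
up();ctrl.command_gripper(0.0)
p,r=pose(0,.045);ctrl.goto([p[0],p[1],.2],r)
ctrl.move_l(p,vel=.1,contact_N=8)
F0=np.array(ctrl.current_contact_force())
p,r=pose(0,.027);ctrl.move_l(p,vel=.05,contact_N=8)
phi=0
for phi in list(range(4,57,4))+[57,58,59,60,61,62,63,64]:
    p,r=pose(phi,.0225);ctrl.move_l(p,vel=.06,ori=r)
    F=-(np.array(ctrl.current_contact_force())-F0)[:2]@u(270+phi)
    print(phi,round(F,2),end="; ")
    if F>14:break
ctrl.sleep(.3)
F=-(np.array(ctrl.current_contact_force())-F0)[:2]@u(270+phi);print("\nheld",phi,F)
shot("top","top7");shot("side","side7")
E
python3 lev.py
python3 - <<'E'
from h import *
a=cv2.imread("pics/top7.png")[140:300,260:420];b=cv2.imread("pics/side7.png")[190:320,220:380]
cv2.imwrite("pics/c10.png",np.hstack([cv2.resize(a,(390,390),interpolation=2),cv2.resize(b,(400,390),interpolation=2)]))
E
```

```text
pivot est [ 0.583  -0.1708] pivot seen [ 0.5804 -0.1686]
4 1.58; 8 1.73; 12 1.66; 16 0.95; 20 1.61; 24 1.47; 28 1.94; 32 2.42; 36 2.47; 40 3.12; 44 2.77; 48 3.1; 52 2.32; 56 4.02; 57 3.8; 58 3.74; 59 4.03; 60 7.61; 61 12.7; 62 16.38; 
held 62 16.289450589409547
```

View pics/c10.png

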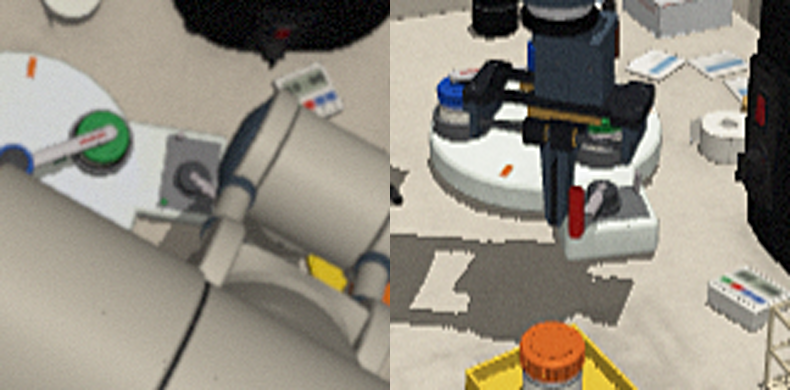

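The force rose from 4 N to 16 N beyond 59°, so the lever is at its stop. I retreat back along the arc.

```bash
cat > back.py <<'E'
from h import *
post=np.array([.504,-.158])
u=lambda d:np.array([np.cos(np.radians(d+TH)),np.sin(np.radians(d+TH))])
piv=post-.08*u(180)
def pose(phi,d):
    xy=piv+.08*u(180+phi)-d*u(270+phi); return [*xy,.068],R(80.8+phi)
for phi in(56,44,32,20,8,0):
    p,r=pose(phi,.0225);ctrl.move_l(p,vel=.06,ori=r)
p,r=pose(0,.05);ctrl.move_l(p,vel=.06,ori=r)
up();ctrl.goto([.3,.3,.35],R(0))
print(ctrl.current_contact_force(),ctrl.current_t())
ctrl.sleep(.5)
im=shot("top","top8");s=shot("side","side8")
x=[q for q in blobs(im,"red")[0] if 325<q[0]<360 and 200<q[1]<260];print(x,[plane("top",q[0],q[1],.095) for q in x])
h=cv2.cvtColor(im,cv2.COLOR_BGR2HSV)
m=cv2.inRange(h,(0,45,100),(8,255,255))|cv2.inRange(h,(170,45,100),(179,255,255))
m[:,:205]=0;m[:,318:]=0;m[:160]=0;m[275:]=0
for c in cv2.findContours(m,0,1)[0]:
    if len(c)<3: continue
    a,b=c[:,0].mean(0);print("arm",mix(plane("top",a,b,.102)))
E
python3 back.py
```

```text
[-0.1787 -0.3595 -0.5804] 85.55
[(336.43010752688167, 239.9784946236559, 15.5, ((336.5, 240.0), 2.6926822662353516))] [array([ 0.5038, -0.157 ,  0.095 ])]
arm (np.float64(0.12808302626625961), np.float64(238.5814670392475))
arm (np.float64(0.0910734292841691), np.float64(179.69193172848367))
arm (np.float64(0.09203789823822008), np.float64(300.0643403275236))
arm (np.float64(0.0935789546131925), np.float64(59.702251926315114))
```

View pics/top8.png

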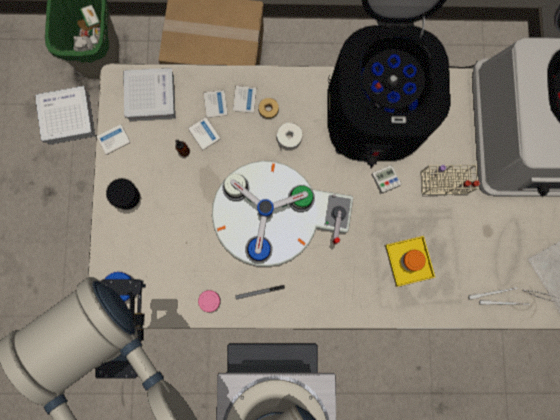

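View pics/side8.png

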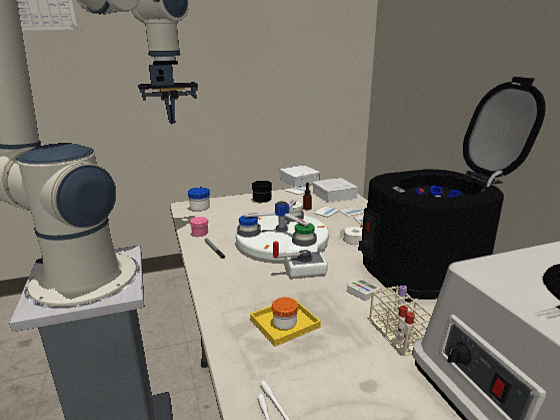

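The lever post is back at (336,240). The arms lie at 60/180/300° over the white, blue and green jars, and the orange jar is in the tray at (413,260). The bystanders are unmoved and the robot is clear, so I hand in.

```bash
python3 -c "
from bench import ctrl
print(ctrl.sign_off(), ctrl.current_t())"
```

```text
the job is handed in; nothing more can be done
the job is handed in; nothing more can be done
```

The changeover is done in the order asked and handed in at about 86 s of the 210 s allowed.

- **Collar open:** I turned it back until it hit its stop, and the arms lay over the orange marks.
- **Jars:** The orange-capped jar stands in the yellow tray. White, small blue and green stand in wells 1, 2 and 3, seated at the right height. White had been knocked a few centimetres aside, so I measured it again before picking it up.
- **Collar locked:** I turned it about 59.9° to the green marks. The arms measured 59.7°, 179.7° and 300.1°, each over a jar.
- **Start lever:** I swung it after locking. The push force rose from 4 N to 16 N at the stop. Afterwards the post was back within about 1 mm of where it started.
- **Last pictures:** The dropper bottle, timer, marker and look-alike jars looked unmoved; I judged this by eye only. The robot touched nothing.

Two estimates of the lever's pivot differed by about 3 mm, with no effect on the swing. In the last arm check, a stray colour blob at 238.6° matched an orange deck mark rather than a collar arm.

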